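# Slide the lone spray can into the empty lane of the divider rack

## Robot

A 6-joint arm with a two-finger parallel gripper is mounted at the origin on the work surface. World frame = base frame: x ahead of the robot, y to its left, z up, the work surface at z = 0. Lengths are in m, angles in rad, forces in N, time in s.
With the tool pointing down it reaches from about 0.3 to 0.875 m from the base axis. Payload 6.4 kg.
Tool frame: the origin (TCP) lies at the very end of the fingers, on their centre line; the grasp point (between the pads) lies 19 mm behind it (manip.tcp_to_grasp is the distance from the TCP to the grasp point, in m); z points along the fingers, y is the line along which they close (so a half turn about z gives the same grasp; the last joint's range is limited). The gripper opens to 88 mm and grips with 3 to 60 N. Pads are 18 mm wide; open, the fingers measure 123 mm over their backs; the gripper's body (75 mm by 187 mm) begins 45 mm behind the grasp point.
Start: joints at [1, 0.181, 1.607, -0, 1.354, -0.206], TCP at [0.205, 0.537, 0.239] pointing down, gripper open.
Joint ranges: [-2.99, 2.99], [-0.89, 2.07], [0.3, 2.58], [-1.14, 4.28], [0, 2.63], [-3.12, 3.12]. Speed limits (rad/s): [2.57, 2.57, 3.01, 3.14, 3.14, 3.14].

## Interface

Orientations are given as a unit quaternion [x, y, z, w].
In Python, from cell import status, cams, manip gives the robot as it stands.
- The arm moves only by the shell command python3 -m jog 'ROWS' [FORCE]. ROWS is JSON, a list of rows, each a list of 3 entries, a list of its own where there are three numbers: the closure, from 0 (fully open) to 1 (shut), then the shift along the tool's x, y, z in cm, then the turn, a rotation vector about the tool's x, y, z in degrees. A call has 1 to 20 rows; each row is the pose to reach, as a shift and turn from the pose commanded when the call began, along the tool's axes at that moment; what a row does not reach only later rows make up. A row lasts 1/8 s, in which the tool goes at most 62.5 mm and 10.7 degrees, less where a joint would pass 70% of its speed; a pose out of reach is approached as far as the arm can. A call with a gripper value outside its range is refused whole. The fingers move at their own pace and stop on an object; FORCE is the grip in N (left out, the last holds). Time passes only in rows, so rows that repeat a pose let the fingers close. It gives the time, the measured TCP pose, the force, the opening and the grip force at its end, in the units of the state.
- status.state(): the state, without advancing time (a new reading comes with each control period).
- cams.get_image(name): name is "scene" or "top" or "wrist"; returns the picture (400x640x3 uint8, blue, green, red); there is no depth.
- cams.camera_model(name): a dict with "fovy" (degrees; the focal length in pixels is half the picture's height over the tangent of half this angle, whatever the lens; pixels are square), "cx", "cy" (the principal point, pixels), "pose" (4x4, takes a point from camera to world coordinates). Camera axes: x right, y up, looking along -z (the intrinsics and any distortion apply to the point x, -y, -z); pixel columns grow to the right and rows downward; lengths in m; the calibration is good to about 2 mm. The wrist camera is an equidistant fisheye: a pixel r from the principal point sees the ray r / f radians off the axis. A picture is of the moment at which its call begins: read the wrist's pose just before it. camera_model takes no time and is no camera call; for the wrist camera it gives the pose at the moment of the call.
- manip.sign_off(): hands the job in; it is judged then, once.
The state is a dict: "time_s": time; "qpos": joint angles; "dq": joint speeds; "joint_efforts": joint torques, N m; "tool_pos": TCP position; "tool_rot": TCP orientation; "ft_force": force on the tool from outside, world axes, zero at the start; "torque": the same for the moment, N m; "opening": opening from 0.0 (shut) to 1.0 (fully open); "grasp_force": force on a finger pad.
Only numpy, scipy, OpenCV 4.12 (cv2) and the standard library are available. Lean on these libraries where they do the work, as an engineer would, in place of code of your own. Each camera call takes 0.05 s, during which the arm holds its last target. There are 200 camera calls.

## Task

Restock the divider rack: slide the tall spray can that stands alone on the bench to its left into the rack's empty lane, so that it stands over the paper place mark, in line with the two cans already there. Push it gently and low on its body, so that it stays upright and on the bench all the way; do not squeeze, lift or tip it, and leave everything else where it stands.

Things in the scene. Friction and masses are not known exactly. Their poses are not given: they have to be found in the camera images.
- spray_can: the can to slide: round, upright; straight aluminium body 60 mm across and 160 mm tall, shoulder, 40 mm wide black cap, 210 mm tall in all, about 0.4 kg, centre of mass 85 mm up. Origin: centre of its underside, z up. Pushed in its lowest 25 mm it slides; pushed higher it may tip. A gripper held straight down would meet its upper body before its foot, so lean the hand back from it.
- rack: grey steel, fixed to the bench, no floor: 3 lanes open to its -x side, which faces the robot's left (within 12 degrees). Origin: on the bench, middle lane's home point; x into the lanes, y across. Home points at x 0, y -90, 0, +90 mm. Dividers 6 mm thick, 34 mm tall at y +-45, +-135, from x -21 to +44; back rail's near face at x +43. A can at home spans x -30 to +30, so its near side stands out of the lane.
- place_mark: blank square of white paper, 36 x 36 mm, stuck flat to the bench (no thickness to feel) in the one empty lane. Origin: its centre, at the lane's home point, where the spray can's centre must come; its axes are parallel to the rack's, x into the lane, y across it.
- stock_can_1: identical to spray_can; stands in one of the rack's three lanes on the lane's home point (within 4 mm). Origin: centre of its underside. Leave it where it stands.
- stock_can_2: identical to spray_can; stands in one of the rack's three lanes on the lane's home point (within 4 mm). Origin: centre of its underside. Leave it where it stands.
- tape_roll: roll of brown packing tape lying flat, 100 mm across, 48 mm high, off to the left of the work; leave alone. Origin: centre of its underside.
- polish_tin: flat metal tin, 72 mm across, 28 mm high, at the right, behind the rack; leave alone. Origin: centre of its underside.
- shoe_brush: brush lying on the bench off to the right; leave alone. Origin: on its underside, near its middle.
- cream_jar: small jar, 56 mm across, 60 mm high, at the far left of the work; leave alone. Origin: centre of its underside.
- pen_mug: white mug, 76 mm across, 90 mm high, at the right, behind the rack; leave alone. Origin: centre of its underside.
- marker: black marker pen lying on the bench at the left, near the robot, 125 mm long, 16 mm thick; leave alone. Origin: on the bench below its middle.

How it is judged:
By the outcome, as a careful person would: the job done as asked, in the order asked, and still so for the second after the job is handed in, with the robot touching nothing.
It also fails if it takes over 58 s, if anything falls off the work surface, if the arm or the gripper's body presses on something with over 40 N, if the wrist force passes 120 N, or if a joint passes its speed limit or range.

## Working session

There is one attempt and no reset: what is moved stays moved. The work goes in short steps, Python scripts to look and compute and a shell command to move; the robot and the scene stay as the last step left them, time stands still between calls to the robot, and variables do not carry over. Pictures are saved under pics/ and viewed, at most 10 in all, crops included, and the job is handed in when it is done.

```bash
mkdir -p pics; ls; python3 - <<'E'
from cell import status,cams,manip
import cv2
for n in("scene","top"):
    cv2.imwrite(f"pics/{n}0.png",cams.get_image(n)); m=cams.camera_model(n); print(n,m)
s=status.state();print(s["time_s"],s["tool_pos"],s["tool_rot"],s["ft_force"])
E
```

```text
pics
scene {'fovy': 52.066718567442656, 'cx': 323.5724457444845, 'cy': 195.72292226804598, 'pose': array([[-0.86201005, -0.30540711,  0.40455553,  0.98697554],
       [ 0.50636383, -0.48243269,  0.71474078,  0.79975276],
       [-0.0231161 ,  0.82096602,  0.57050893,  0.66895251],
       [ 0.        ,  0.        ,  0.        ,  1.        ]])}
top {'fovy': 52.0520996229444, 'cx': 317.38254790049285, 'cy': 199.26816195725263, 'pose': array([[ 0.00191546,  0.99782855, -0.06583704,  0.44796352],
       [-0.99996122,  0.00134532, -0.00870314,  0.02690849],
       [-0.00859567,  0.06585116,  0.99779243,  1.30727351],
       [ 0.        ,  0.        ,  0.        ,  1.        ]])}
0.1 [0.20485114 0.53675625 0.23793818] [ 1.81392267e-01  9.83410515e-01 -7.18228412e-04 -2.96044925e-04] [ 0.11086532 -0.57886127  0.00741366]
```

View pics/scene0.png

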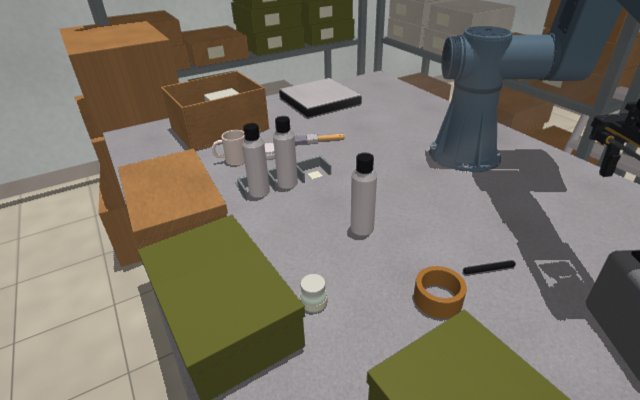

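View pics/top0.png

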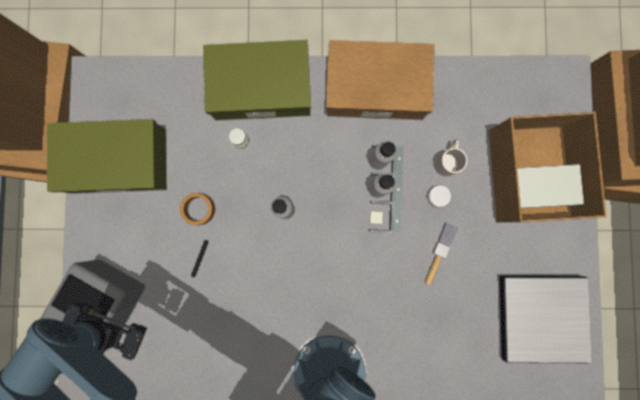

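The scene view shows the lone can at about (363,200). The top view shows it at about (282,207), with the mark at (377,217) in the lane nearest the robot and the stock cans in the other two lanes. I'll enlarge both views.

```bash
python3 - <<'E'
import cv2
a=cv2.imread("pics/top0.png")[135:240,260:420]; cv2.imwrite("pics/t1.png",cv2.resize(a,None,fx=5,fy=5,interpolation=cv2.INTER_CUBIC))
a=cv2.imread("pics/scene0.png")[110:245,230:390]; cv2.imwrite("pics/s1.png",cv2.resize(a,None,fx=4,fy=4,interpolation=cv2.INTER_CUBIC))
E
```

```text
(no output)
```

View pics/t1.png

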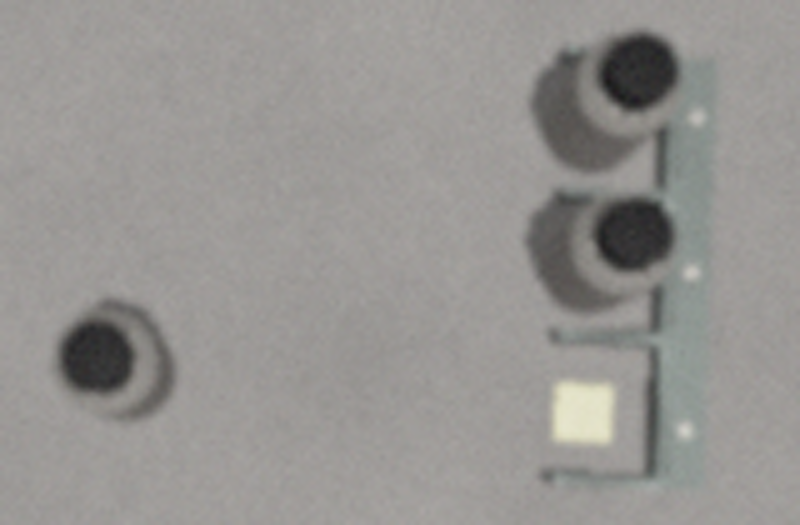

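View pics/s1.png

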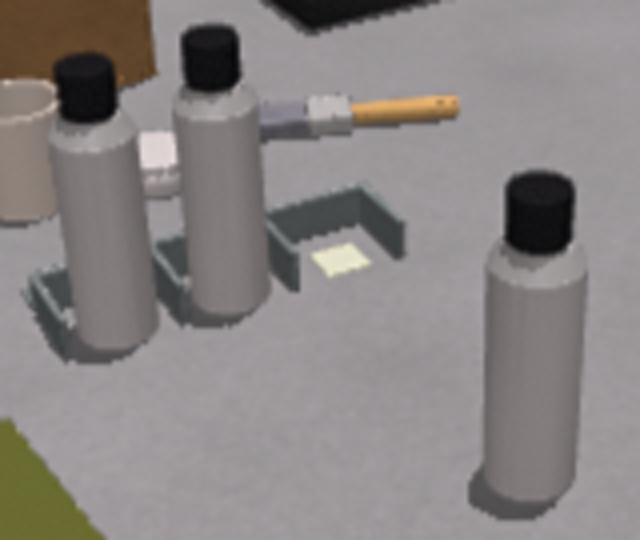

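Top crop: the lone can's cap is at (97,357), the stock caps at (639,71) and (635,233), and the mark at (583,412). The rail bolts are at (697,117) and (684,430). Scene crop: the lone can's cap top is at about (540,187), and the lowest edge of its foot is near (530,500).

```bash
cat > h.py <<'E'
import numpy as np
from cell import status,cams
def ray(n,u,v,z,m=None):
    m=m or cams.camera_model(n); f=200/np.tan(np.radians(m["fovy"]/2)); P=m["pose"]
    d=P[:3,:3]@np.array([(u-m["cx"])/f,-(v-m["cy"])/f,-1]); o=P[:3,3]
    return (o+d*(z-o[2])/d[2])[:2]
def px(n,p):
    m=cams.camera_model(n); f=200/np.tan(np.radians(m["fovy"]/2)); P=m["pose"]
    c=P[:3,:3].T@(np.array(p)-P[:3,3]); return m["cx"]+f*c[0]/-c[2], m["cy"]-f*c[1]/-c[2]
E
python3 - <<'E'
from h import *
np.set_printoptions(precision=4,suppress=True)
t=lambda u,v,z:ray("top",260+(u-2)/5,135+(v-2)/5,z)
s=lambda u,v,z:ray("scene",230+(u-1.5)/4,110+(v-1.5)/4,z)
print("can",t(97,357,.205),s(540,187,.21)); c=t(97,357,.205)
print("foot near edge",s(530,502,0))
print("stock",t(639,71,.205),t(635,233,.205))
print("mark",t(583,412,0),s(340,260,0))
a,b=t(697,117,.034),t(684,430,.034);print("bolts",a,b,np.degrees(np.arctan2(a[0]-b[0],a[1]-b[1])))
a,b=t(558,338,.034),t(658,340,.034)
a,b=t(639,71,.205),t(583,412,0);print(np.degrees(np.arctan2((a-b)[0],(a-b)[1])),np.linalg.norm(a-b))
E
```

```text
can [0.5024 0.14  ] [0.5035 0.1397]
foot near edge [0.5186 0.1627]
stock [ 0.6583 -0.1533] [ 0.5699 -0.1504]
mark [ 0.4779 -0.1492] [ 0.4781 -0.1518]
bolts [ 0.6618 -0.2173] [ 0.466  -0.2071] 92.99280676626996
91.31905018436998 0.1804657002248111
```

```bash
cat >> h.py <<'E'
from scipy.spatial.transform import Rotation as R
def goal(p,head,lean):
    """shift (cm, tool axes) and turn (deg) to TCP p; push heading (deg from -y towards -x), lean back (deg)"""
    s=status.state(); R0=R.from_quat(s["tool_rot"]); h,a=np.radians([head,lean])
    d=np.array([-np.sin(h),-np.cos(h),0]); z=d*np.sin(a)+[0,0,-np.cos(a)]; y=np.array([np.cos(h),-np.sin(h),0]); x=np.cross(y,z)
    Rt=R.from_matrix(np.c_[x,y,z]); r=R0.inv()
    print("shift",np.round(r.apply(np.array(p)-s["tool_pos"])*100,2),"turn",np.round((r*Rt).as_rotvec(degrees=True),1))
E
python3 - <<'E'
from h import *
m=cams.camera_model("wrist");s=status.state();r=R.from_quat(s["tool_rot"]).inv()
print("cam in tool",r.apply(m["pose"][:3,3]-s["tool_pos"]),r.apply(-m["pose"][:3,2]))
print("tape",ray("top",196,208,.048),ray("top",180,208,.048),ray("top",213,208,.048))
goal([.505,.215,.24],4,38)
E
```

```text
cam in tool [ 0.08346654  0.00120635 -0.14607751] [-3.18675003e-01 -3.44496533e-04  9.47863979e-01]
tape [0.50355419 0.4122982 ] [0.50347835 0.46180001] [0.50363471 0.35973906]
shift [-39.52 -19.35  -0.19] turn [ 24.1 -32.6  70.3]
```

```bash
python3 -m jog '[[0.3,[-5,-2.4,0],[3,-4,8.5]],[0.6,[-10,-4.8,0],[6,-8,17]],[0.6,[-15,-7.2,0],[9,-12,26]],[0.6,[-20,-9.6,0],[12,-16,35]],[0.6,[-25,-12,0],[15,-20,44]],[0.6,[-30,-14.5,0],[18,-24,53]],[0.6,[-35,-17,0],[21,-28,61]],[0.6,[-38,-18.5,0],[23,-31,67]],[0.6,[-39.5,-19.3,0],[24.1,-32.6,70.3]],[0.6,[-39.5,-19.3,0],[24.1,-32.6,70.3]],[0.6,[-39.5,-19.3,0],[24.1,-32.6,70.3]],[0.6,[-39.5,-19.3,0],[24.1,-32.6,70.3]]]'; python3 - <<'E'
from h import *; import cv2
cv2.imwrite("pics/w1.png",cams.get_image("wrist")); s=status.state(); print(s["qpos"],s["opening"],s["ft_force"])
goal([.5055,.195,.011],4,40)
E
```

```text
time_s: 1.6
tool_pos: [0.5047, 0.2167, 0.239]
tool_rot: [0.691, 0.645, -0.237, 0.222]
ft_force: [-0.1, -0.2, 0.2]
opening: 0.4
grasp_force: 0.0
[ 0.4872228   0.42144449  1.43792842 -0.5516907   1.65611169  0.61460564] 0.39619446414593956 [-0.08541713  0.85250367 -0.62534884]
shift [12.3   0.19 19.32] turn [ 0.1 -2.1  0. ]
```

View pics/w1.png

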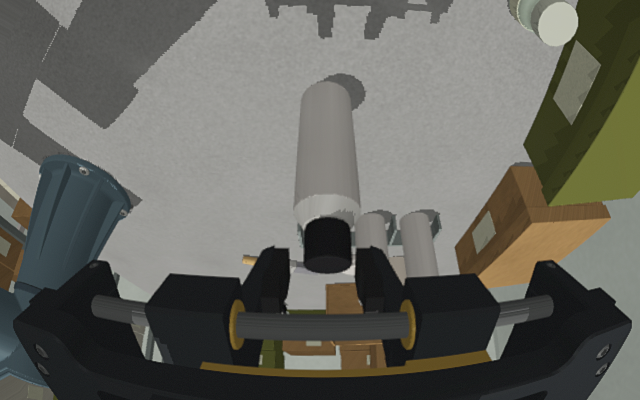

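The wrist view shows the can (foot at about (330,85)) ahead of the open fingertips and centred between them. The way down behind it is clear.

```bash
python3 -m jog '[[0.6,[3,0,4.8],[0,-0.5,0]],[0.6,[6,0.1,9.6],[0,-1,0]],[0.6,[9,0.1,14.2],[0,-2.1,0]],[0.6,[11,0.2,17.3],[0,-2.1,0]],[0.6,[11.8,0.2,18.6],[0,-2.1,0]],[0.6,[12.2,0.2,19.2],[0,-2.1,0]],[0.6,[12.3,0.2,19.3],[0,-2.1,0]],[0.6,[12.3,0.2,19.3],[0,-2.1,0]],[0.6,[12.3,0.2,19.3],[0,-2.1,0]]]'; python3 - <<'E'
from h import *; import cv2
a=cams.get_image("scene")[110:260,280:480]; cv2.imwrite("pics/s2.png",cv2.resize(a,None,fx=4,fy=4,interpolation=cv2.INTER_CUBIC)); s=status.state(); print(s["tool_pos"],s["ft_force"])
goal([.4800,-.117,.011],4,40)
goal([.5055,.170,.011],4,40)
E
```

```text
time_s: 2.78
tool_pos: [0.5067, 0.1947, 0.012]
tool_rot: [0.688, 0.64, -0.249, 0.234]
ft_force: [0.4, 0.1, 1.5]
opening: 0.4
grasp_force: 0.0
[0.50654829 0.19455461 0.01176591] [ 0.38532244  0.0923096  -0.00560986]
shift [-23.91  -0.46  20.15] turn [ 0.1 -0.  -0.1]
shift [-1.83  0.07  1.64] turn [ 0.1 -0.  -0.1]
```

View pics/s2.png

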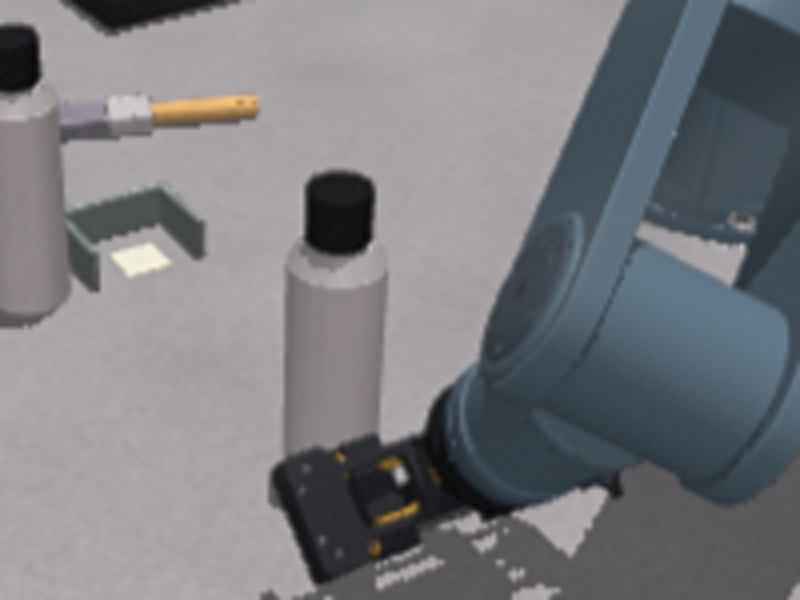

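The hand is leaned back behind the can with the fingertips low, and the can is untouched and upright. Starting a slow push.

```bash
python3 -m jog '[[0.6,[-0.3,0,0.26],[0,0,0]],[0.6,[-0.6,0,0.52],[0,0,0]],[0.6,[-0.9,0,0.77],[0,0,0]],[0.6,[-1.2,0,1.02],[0,0,0]],[0.6,[-1.5,0,1.27],[0,0,0]],[0.6,[-1.7,0,1.44],[0,0,0]],[0.6,[-1.9,0,1.6],[0,0,0]],[0.6,[-2.1,0,1.77],[0,0,0]],[0.6,[-2.3,0,1.94],[0,0,0]],[0.6,[-2.5,-0.05,2.11],[0,0,0]],[0.6,[-2.75,-0.05,2.32],[0,0,0]],[0.6,[-3,-0.05,2.53],[0,0,0]],[0.6,[-3.3,-0.05,2.78],[0,0,0]],[0.6,[-3.6,-0.05,3.03],[0,0,0]],[0.6,[-3.9,-0.07,3.29],[0,0,0]],[0.6,[-4.2,-0.07,3.54],[0,0,0]],[0.6,[-4.5,-0.07,3.8],[0,0,0]],[0.6,[-4.8,-0.1,4.05],[0,0,0]],[0.6,[-5,-0.1,4.2],[0,0,0]],[0.6,[-5,-0.1,4.2],[0,0,0]]]'; python3 - <<'E'
from h import *; import cv2
a=cams.get_image("top")
cv2.imwrite("pics/t2.png",cv2.resize(a[135:255,240:420],None,fx=4.4,fy=4.4,interpolation=cv2.INTER_CUBIC)); s=status.state(); print(s["tool_pos"],s["ft_force"])
goal([.4800,-.117,.011],4,40)
E
```

```text
time_s: 5.32
tool_pos: [0.5003, 0.1288, 0.0108]
tool_rot: [0.687, 0.64, -0.25, 0.234]
ft_force: [0.6, 1.2, -0.6]
opening: 0.4
grasp_force: 0.8
[0.50027095 0.12890506 0.01087   ] [ 0.87487814  1.77616664 -0.43919297]
shift [-18.89  -0.29  15.87] turn [ 0.   0.1 -0.1]
```

View pics/t2.png

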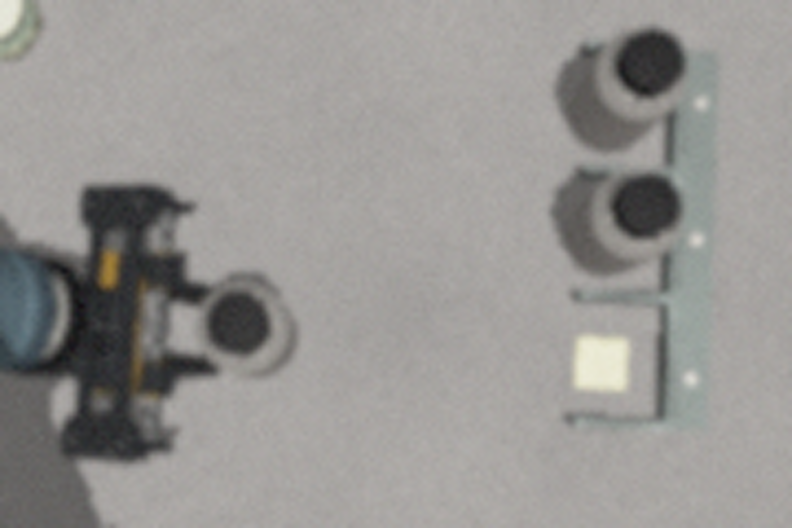

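The can sits in the cradle between the two fingertips, with its cap at crop (238,322), upright and heading for the mark. Continuing the push.

```bash
python3 -m jog '[[0.6,[-0.25,0,0.2],[0,0,0]],[0.6,[-0.6,0,0.5],[0,0,0]],[0.6,[-1.0,0,0.84],[0,0,0]],[0.6,[-1.5,0,1.26],[0,0,0]],[0.6,[-2,-0.03,1.68],[0,0,0]],[0.6,[-2.5,-0.03,2.1],[0,0,0]],[0.6,[-3,-0.05,2.52],[0,0,0]],[0.6,[-3.5,-0.05,2.94],[0,0,0]],[0.6,[-4,-0.06,3.36],[0,0,0]],[0.6,[-4.5,-0.07,3.78],[0,0,0]],[0.6,[-5,-0.08,4.2],[0,0,0]],[0.6,[-5.5,-0.08,4.62],[0,0,0]],[0.6,[-6,-0.1,5.04],[0,0,0]],[0.6,[-6.5,-0.1,5.46],[0,0,0]],[0.6,[-7,-0.1,5.88],[0,0,0]],[0.6,[-7.5,-0.12,6.3],[0,0,0]],[0.6,[-8,-0.12,6.72],[0,0,0]],[0.6,[-8.4,-0.13,7.06],[0,0,0]],[0.6,[-8.7,-0.13,7.31],[0,0,0]],[0.6,[-9,-0.14,7.56],[0,0,0]]]' && python3 -m jog '[[0.6,[-0.25,0,0.21],[0,0,0]],[0.6,[-0.6,0,0.5],[0,0,0]],[0.6,[-0.95,0,0.8],[0,0,0]],[0.6,[-1.3,0,1.09],[0,0,0]],[0.6,[-1.65,-0.02,1.39],[0,0,0]],[0.6,[-2,-0.03,1.68],[0,0,0]],[0.6,[-2.35,-0.03,1.97],[0,0,0]],[0.6,[-2.7,-0.04,2.27],[0,0,0]],[0.6,[-3.05,-0.05,2.56],[0,0,0]],[0.6,[-3.4,-0.05,2.86],[0,0,0]],[0.6,[-3.75,-0.06,3.15],[0,0,0]],[0.6,[-4.05,-0.06,3.4],[0,0,0]],[0.6,[-4.3,-0.06,3.61],[0,0,0]],[0.6,[-4.5,-0.07,3.78],[0,0,0]],[0.6,[-4.6,-0.07,3.86],[0,0,0]],[0.6,[-4.6,-0.07,3.86],[0,0,0]]]'; python3 - <<'E'
from h import *; import cv2
a=cams.get_image("top")
cv2.imwrite("pics/t3.png",cv2.resize(a[135:255,300:420],None,fx=5,fy=5,interpolation=cv2.INTER_CUBIC)); s=status.state(); print(s["tool_pos"],s["ft_force"])
goal([.4800,-.117,.011],4,40)
E
```

```text
time_s: 7.88
tool_pos: [0.4908, 0.0118, 0.0108]
tool_rot: [0.687, 0.641, -0.25, 0.234]
ft_force: [-0.9, 2.3, 0.0]
opening: 0.401
grasp_force: 1.2
time_s: 9.88
tool_pos: [0.4858, -0.0479, 0.0109]
tool_rot: [0.687, 0.641, -0.25, 0.234]
ft_force: [0.6, 1.7, -0.8]
opening: 0.401
grasp_force: 0.9
[ 0.48582786 -0.04789526  0.01088645] [ 0.47591701  2.19584893 -0.37313835]
shift [-5.32 -0.1   4.45] turn [ 0.   0.  -0.1]
```

View pics/t3.png

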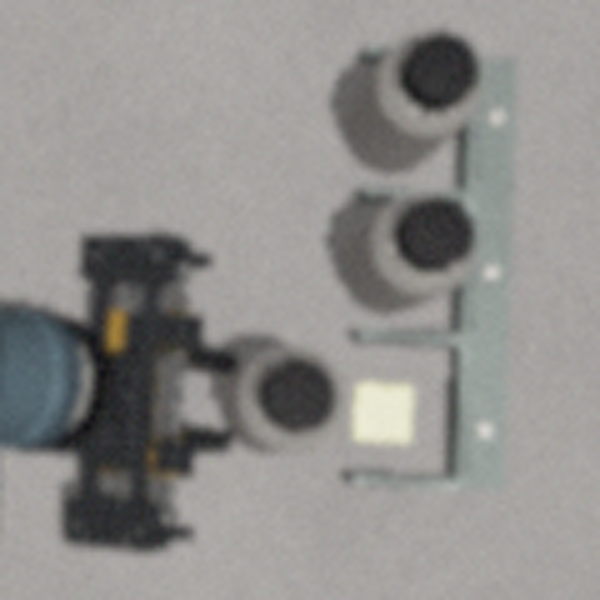

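The can's cap is at crop (296,395), level with the lane and short of the mark at (383,413). The fingers are still in contact.

```bash
python3 - <<'E'
from h import *
t=lambda u,v,z:ray("top",300+(u-2)/5,135+(v-2)/5,z)
c=t(296,395,.205);m=t(383,413,0);s=status.state()["tool_pos"][:2]
print(c,m,c-s,t(435,233,.205)); g=np.r_[m-(c-s),.011];print(g);goal(g,4,40)
E
```

```text
[ 0.48222861 -0.07490916] [ 0.47722585 -0.149174  ] [-0.00359925 -0.0270139 ] [ 0.56985589 -0.15035073]
[ 0.4808251 -0.1221601  0.011    ]
shift [-5.71  0.02  4.78] turn [ 0.   0.  -0.1]
```

```bash
python3 -m jog '[[0.6,[-0.2,0,0.17],[0,0,0]],[0.6,[-0.5,0,0.42],[0,0,0]],[0.6,[-0.8,0,0.67],[0,0,0]],[0.6,[-1.1,0,0.92],[0,0,0]],[0.6,[-1.4,0,1.17],[0,0,0]],[0.6,[-1.7,0,1.42],[0,0,0]],[0.6,[-2.0,0,1.67],[0,0,0]],[0.6,[-2.3,0,1.93],[0,0,0]],[0.6,[-2.6,0,2.18],[0,0,0]],[0.6,[-2.9,0,2.43],[0,0,0]],[0.6,[-3.2,0,2.68],[0,0,0]],[0.6,[-3.5,0,2.93],[0,0,0]],[0.6,[-3.8,0,3.18],[0,0,0]],[0.6,[-4.1,0,3.43],[0,0,0]],[0.6,[-4.4,0,3.68],[0,0,0]],[0.6,[-4.7,0,3.94],[0,0,0]],[0.6,[-5,0,4.19],[0,0,0]],[0.6,[-5.25,0,4.4],[0,0,0]],[0.6,[-5.45,0,4.56],[0,0,0]],[0.6,[-5.55,0,4.65],[0,0,0]]]' && python3 -m jog '[[0.6,[0,0,0],[0,0,0]],[0.6,[0,0,0],[0,0,0]]]'; python3 - <<'E'
from h import *; import cv2
a=cams.get_image("top")
cv2.imwrite("pics/t4.png",cv2.resize(a[135:255,300:420],None,fx=5,fy=5,interpolation=cv2.INTER_CUBIC)); s=status.state(); print(s["tool_pos"],s["ft_force"])
E
```

```text
time_s: 12.42
tool_pos: [0.4808, -0.1202, 0.011]
tool_rot: [0.687, 0.641, -0.25, 0.234]
ft_force: [-0.2, 2.1, -0.4]
opening: 0.401
grasp_force: 1.2
time_s: 12.68
tool_pos: [0.4807, -0.1201, 0.011]
tool_rot: [0.687, 0.641, -0.25, 0.234]
ft_force: [-0.1, 1.2, 0.2]
opening: 0.405
grasp_force: 0.7
[ 0.48075095 -0.1200574   0.01098304] [ 0.4338427   0.59733191 -1.27933349]
```

View pics/t4.png

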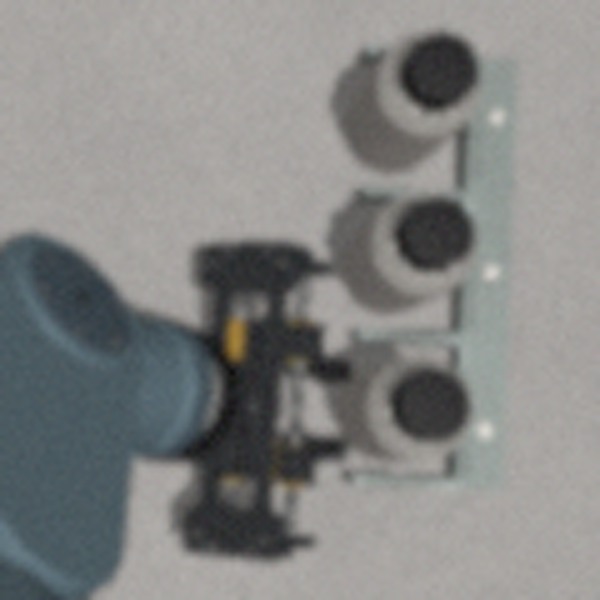

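```bash
python3 - <<'E'
from h import *
t=lambda u,v,z:ray("top",300+(u-2)/5,135+(v-2)/5,z)
c=t(431,405,.205); m=np.array([.4777,-.150]); e=m-c
d=np.array([-.052,-.9986]); print(c, "remaining into lane",e@d,"across",e@[.9986,-.052])
E
```

```text
[ 0.47697643 -0.1473506 ] remaining into lane 0.002608068341916149 across 0.0008603241386626082
```

```bash
python3 -m jog '[[0.6,[-0.05,0,0.04],[0,0,0]],[0.6,[-0.1,0,0.09],[0,0,0]],[0.6,[-0.17,0,0.14],[0,0,0]],[0.6,[-0.17,0,0.14],[0,0,0]],[0.6,[-0.17,0,0.14],[0,0,0]],[0.6,[-0.05,0,0.04],[0,0,0]],[0.6,[0.1,0,-0.09],[0,0,0]],[0.6,[0.4,0,-0.34],[0,0,0]],[0.6,[1,0,-0.84],[0,0,0]],[0.6,[2,0,-1.68],[0,0,0]],[0.6,[4,0,-3.36],[0,0,0]],[0.6,[7,0,-5.9],[0,0,0]],[0.6,[10,0,-8.4],[0,0,0]],[0.6,[11,0,-11.5],[0,0,0]],[0.6,[11,0,-15],[0,0,0]],[0.6,[11,0,-18],[0,0,0]],[0.6,[11,0,-20],[0,0,0]],[0.6,[11,0,-20],[0,0,0]]]'; python3 - <<'E'
from h import *; import cv2
a=cams.get_image("top")[135:255,300:420];b=cams.get_image("scene")[100:220,220:380]
f=lambda i:cv2.resize(i,None,fx=5,fy=5,interpolation=cv2.INTER_CUBIC)
cv2.imwrite("pics/e.png",cv2.resize(cv2.hconcat([f(a),f(b)]),(798,342),interpolation=cv2.INTER_AREA)); s=status.state(); print(s["tool_pos"],s["ft_force"])
E
```

```text
time_s: 14.98
tool_pos: [0.4964, 0.0935, 0.0942]
tool_rot: [0.687, 0.641, -0.249, 0.234]
ft_force: [0.6, -0.3, 0.3]
opening: 0.404
grasp_force: 0.0
[0.49510273 0.09203533 0.09269307] [-1.01570201 -0.25307825 -0.40684542]
```

View pics/e.png

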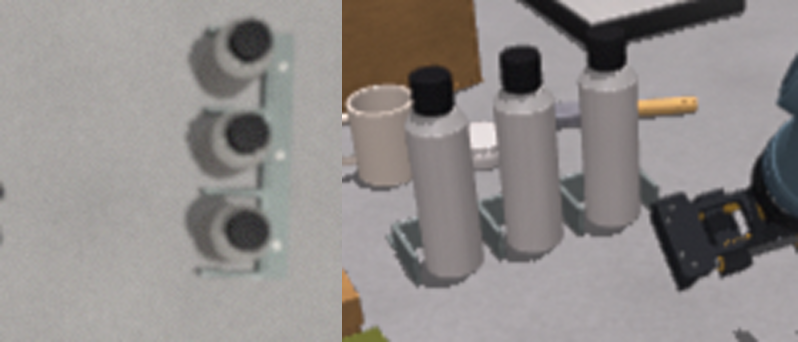

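All three cans stand upright in line (cap tops at (249,41), (247,132) and (247,230) in the left half). The spray can covers the mark, and the hand is clear.

```bash
python3 -c "
from cell import manip; print(manip.sign_off())"
```

```text
the job is handed in; nothing more can be done
None
```

The spray can now stands upright over the place mark in the empty lane, in line with the two stock cans (about 1–2 mm off by the last images). The hand was clear and nothing else looked disturbed in those views; the job was handed in at about 15 s.

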